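# Put hole saws and sanding blocks away in an interlocked two-drawer chest

### The job

Tidy the bench: put every hole saw into the left drawer, which stands open, and shut it fully, because the chest's interlock keeps the right drawer locked while the left is open; also lift the tin that stands in front of the right drawer onto the metal tray, upright, before you open that drawer. Then open the right drawer, put every sanding block into it and shut it fully too. The number of saws and blocks differs from day to day; leave everything else on the bench where it is.

Things in the scene. Friction and masses are not known exactly. Their poses are not given: they have to be found in the camera images.
- tin_mid (a point): closed round metal tin with a paper band, diameter 60 mm, 68 mm tall, about 350 g, standing on the bench right in front of the right drawer, in its way; this point is the tin's centre, half-way up (34 mm above its foot); z is the tin's axis, up when it stands
- tray_in (a point): shallow square bare-metal tray fixed to the bench, on the robot's right of the chest, 120 x 120 mm outside, rim 10 mm high, wall 3 mm; this point is the middle of its inner floor (3 mm above the bench); x and y run along its sides
- left_drawer (a joint): how far the left (robot's left, +y side) drawer of the low wooden two-drawer chest stands open, m; 0 = fully shut, 0.16 = fully open; it starts open. It slides along the handle point's -x with about 1 N of friction and stays where it is left. The chest (360 mm wide, 260 mm deep, 100 mm high, turned a little on the bench, fixed) has the two drawers side by side and an interlock: while one drawer is open more than a few mm the other is locked (it gives only about 8 mm)
- right_drawer (a joint): the same for the right (-y side) drawer, twin of the left one; it starts shut, and locked by the interlock until the left drawer is fully shut
- left_handle (a point): middle of the left drawer's steel bar handle: a horizontal bar 10 mm thick and 90 mm long along y, 70 mm above the bench, standing 40 mm (centre) off the face of the drawer, 30 mm below the chest's top. x points from the robot into the chest, along the slide; the drawer opens towards -x. It moves with the drawer. The drawer's front is 21 mm thick in all (top edge 88 mm above the bench), so the inside begins 61 mm in +x of this point
- right_handle (a point): the same for the right drawer's handle
- left_floor (a point): point on the left drawer's inner floor (18 mm above the bench) half-way across, at the inside of its front; moves with it, axes as the handle's: the inside runs 213 mm in +x and 64 mm to either side in y, side walls 40 mm high. Open by q, only about its first q is out from under the chest's top, whose underside is 90 mm above the bench
- right_floor (a point): the same for the right drawer
- saw1_mid (a point): hole saw: dark steel cup standing teeth down on the bench, diameter 42 mm, 34 mm tall, with a boss of diameter 16 mm and 12 mm tall on top, about 110 g; this point is the centre of the cup, 17 mm above its foot; z is its axis. None if there is no such saw today
- saw2_mid (a point): another one: hole saw: dark steel cup standing teeth down on the bench, diameter 42 mm, 34 mm tall, with a boss of diameter 16 mm and 12 mm tall on top, about 110 g; this point is the centre of the cup, 17 mm above its foot; z is its axis. None if there is no such saw today
- block1_mid (a point): small cork sanding block, 56 x 32 x 26 mm along its x, y, z, about 60 g, lying flat; this point is its centre, half-way up (13 mm). None if there is no such block today
- block2_mid (a point): another one: small cork sanding block, 56 x 32 x 26 mm along its x, y, z, about 60 g, lying flat; this point is its centre, half-way up (13 mm). None if there is no such block today
- block3_mid (a point): another one: small cork sanding block, 56 x 32 x 26 mm along its x, y, z, about 60 g, lying flat; this point is its centre, half-way up (13 mm). None if there is no such block today
- glue: white glue bottle, diameter 60 mm, 150 mm tall; a bystander, to be left alone; origin at the centre of its underside
- tape: roll of tape lying flat, diameter 90 mm, 24 mm tall; a bystander, to be left alone; origin at the centre of its underside
- driver: screwdriver lying on the bench; a bystander, to be left alone; origin at the centre of its underside (the screwdriver: about its middle)
- mug: white mug, diameter 80 mm, 90 mm tall; a bystander, to be left alone; origin at the centre of its underside
- offcut: piece of pine board, 200 x 90 x 18 mm; a bystander, to be left alone; origin at the centre of its underside
- square: steel bar, 150 x 25 x 14 mm; a bystander, to be left alone; origin at the centre of its underside
Mind the look-alikes: they are no part of the job. Leave any yellow look-alike of the part that bears saw1_mid alone.

How it is judged:
On the way, in this order (a step that is already met when the one before it is completed fails the run):
1. every hole saw is in the left drawer and it is shut, the tin stands on the tray, and the right drawer is still shut (value of joint left_drawer below 0.007 m and value of joint right_drawer below 0.012 m and x of saw1_mid in the frame of left_floor between 0 and 0.213 m and y of saw1_mid in the frame of left_floor between -0.066 and 0.066 m and z of saw1_mid in the frame of left_floor between 0 and 0.06 m and x of saw2_mid in the frame of left_floor between 0 and 0.213 m and y of saw2_mid in the frame of left_floor between -0.066 and 0.066 m and z of saw2_mid in the frame of left_floor between 0 and 0.06 m and x of tin_mid in the frame of tray_in between -0.045 and 0.045 m and y of tin_mid in the frame of tray_in between -0.045 and 0.045 m and z of tin_mid in the frame of tray_in below 0.045 m and angle between tin_mid's own z axis and vertical below 0.15 rad), for 0.2 s.
2. the right drawer is opened, the left staying shut (value of joint right_drawer above 0.06 m and value of joint left_drawer below 0.012 m), for 0.2 s.
3. every sanding block is in the right drawer and it is shut again (value of joint right_drawer below 0.007 m and x of block1_mid in the frame of right_floor between 0 and 0.213 m and y of block1_mid in the frame of right_floor between -0.066 and 0.066 m and z of block1_mid in the frame of right_floor between 0 and 0.06 m and x of block2_mid in the frame of right_floor between 0 and 0.213 m and y of block2_mid in the frame of right_floor between -0.066 and 0.066 m and z of block2_mid in the frame of right_floor between 0 and 0.06 m and x of block3_mid in the frame of right_floor between 0 and 0.213 m and y of block3_mid in the frame of right_floor between -0.066 and 0.066 m and z of block3_mid in the frame of right_floor between 0 and 0.06 m), for 0.2 s.
At the end, for the whole second after the job is handed in: both drawers shut to within 7 mm, all hole saws present inside the left drawer, all sanding blocks present inside the right drawer, the tin standing upright (within 0.15 rad) in the tray (all of step 3 and value of joint left_drawer below 0.007 m and x of saw1_mid in the frame of left_floor between 0 and 0.213 m and y of saw1_mid in the frame of left_floor between -0.066 and 0.066 m and z of saw1_mid in the frame of left_floor between 0 and 0.06 m and x of saw2_mid in the frame of left_floor between 0 and 0.213 m and y of saw2_mid in the frame of left_floor between -0.066 and 0.066 m and z of saw2_mid in the frame of left_floor between 0 and 0.06 m and x of tin_mid in the frame of tray_in between -0.045 and 0.045 m and y of tin_mid in the frame of tray_in between -0.045 and 0.045 m and z of tin_mid in the frame of tray_in below 0.045 m and angle between tin_mid's own z axis and vertical below 0.15 rad); the robot touches nothing.
It fails at once if a bystander (glue bottle, tape roll, screwdriver, mug, piece of board, steel bar) is pushed more than 5 cm from its place (distance of any of glue, tape, driver, mug, offcut, square from where it was at the start of the episode above 0.05 m).
Of saw1, saw2 only 1 to 2 are there at a start; the rules pass over those that are not, and their reading is None.
Of block1, block2, block3 only 2 to 3 are there at a start; the rules pass over those that are not, and their reading is None.
At some moment in a run one of saw1, saw2, block1, block2, block3 may be knocked a few centimetres aside while the robot is not near it.
Once in a run the grip may slacken for a moment while it holds something.
It also fails if it takes over 210 s, if anything falls off the work surface, if the arm or the gripper's body presses on something with over 40 N, if the wrist force passes 120 N, or if a joint passes its speed limit or range.

### The arm

A 6-joint arm with a two-finger parallel gripper is mounted at the origin on the work surface. World frame = base frame: x ahead of the robot, y to its left, z up, the work surface at z = 0. Lengths are in m, angles in rad, forces in N, time in s.
With the tool pointing down it reaches from about 0.325 to 0.75 m from the base axis. Payload 7.6 kg.
Tool frame: the origin (TCP) lies midway between the tips of the shut fingers; the grasp point (between the pads) lies 19 mm behind it; y points along the fingers, x is the direction in which the jaws open and shut, and the axes are right-handed (so a half turn about y gives the same grasp; the last joint's range is limited). The gripper opens to 85 mm and grips with 20 to 120 N. Pads are 22 mm wide; open, the fingers measure 114 mm over their backs; the gripper's body (76 mm by 85 mm) begins 54 mm behind the grasp point. The pads swing forward as they close: fully open they stand 13 mm farther back than shut.
Start: joints at [1.222, 0.052, 1.401, -0, 1.689, -0.07], TCP at [0.144, 0.505, 0.231] pointing down, gripper open.
Joint ranges: [-2.9, 2.9], [-0.91, 2.17], [0.12, 2.37], [-1.06, 4.2], [0.26, 2.73], [-2.93, 2.93]. Speed limits (rad/s): [2.57, 2.57, 3.01, 3.14, 3.14, 3.14].

### API

Orientations are given as [roll, pitch, yaw] about the fixed x, y, z axes, in that order (R = Rz(yaw) Ry(pitch) Rx(roll)).
In Python, from cell import r gives the robot as it stands.
- The arm moves only by the tool step_arm, never from a script. Its argument "targets" is a list of rows, each a list of 2 entries, a list of its own where there are three numbers: the shift along the tool's x, y, z in cm, then the turn, a rotation vector about the tool's x, y, z in rad. In form: [[[dx, dy, dz], [rx, ry, rz]], ...]. A call has 1 to 5 rows; each row is the pose to reach, as a shift and turn from the pose measured when the call began, along the tool's axes at that moment; what a row does not reach only later rows make up. A row lasts 1/10 s, in which the tool goes at most 50 mm and 8.59 degrees, less where a joint would pass 70% of its speed; a pose out of reach is approached as far as the arm can. A call with a gripper value outside its range is refused whole. "hand" is the finger opening in cm, from 0 to 8.54, set as the call begins (left out, the last holds). The fingers move at their own pace and stop on an object; "grip_force" is the grip in N (left out, the last holds). Time passes only in rows, so rows that repeat a pose let the fingers close. It gives the time, the measured TCP pose, the force and the opening at its end, in the units of the state.
- r.get_obs(): the state, without advancing time (a new reading comes with each control period).
- r.grab_frame(name): name is "scene" or "top"; returns the picture (420x560x3 uint8, red, green, blue); there is no depth.
- r.camera_model(name): a dict with "fov_y" (degrees; the focal length in pixels is half the picture's height over the tangent of half this angle, whatever the lens; pixels are square), "cx", "cy" (the principal point, pixels), "world_from_camera" (4x4, takes a point from camera to world coordinates). Camera axes: x right, y up, looking along -z (the intrinsics and any distortion apply to the point x, -y, -z); pixel columns grow to the right and rows downward; lengths in m; the calibration is good to about 2 mm. A picture is of the moment at which its call begins. camera_model takes no time and is no camera call.
- r.sign_off(): hands the job in, once; it reports no verdict.
The state is a dict: "time": time; "joint_pos": joint angles; "qd": joint speeds; "joint_efforts": joint torques, N m; "position": TCP position; "ee_rot": TCP orientation; "force": force on the tool from outside, world axes, zero at the start; "torque": the same for the moment, N m; "width": finger opening in m.
Only numpy, scipy, OpenCV 4.12 (cv2) and the standard library are available. Lean on these libraries where they do the work, as an engineer would, in place of code of your own. Each camera call takes 0.05 s, during which the arm holds its last target. There are 200 camera calls.

## Working session

There is one attempt and no reset: what is moved stays moved. The work goes in short steps, Python scripts to look and compute and a tool call to move; the robot and the scene stay as the last step left them, time stands still between calls to the robot, and variables do not carry over. Pictures are saved under pics/ and viewed, about 12 in all and at most 16, crops included, and the job is handed in when it is done.

Besides the shell and the picture viewer there is one more tool, called after "Request:" as a command line: name --argument value ..., lists and objects as JSON in quotes. step_arm: Moves the arm, as the interface text tells. Its arguments: {"type":"object","properties":{"targets":{"type":"array"},"hand":{"type":"number"},"grip_force":{"type":"number"}},"required":["targets"]}

```bash
ls; mkdir -p pics
python3 - <<'E'
from cell import r
import cv2,numpy as np
np.set_printoptions(precision=4,suppress=True)
print(r.get_obs())
for n in("scene","top"):
    c=r.camera_model(n);print(n,c)
    cv2.imwrite(f"pics/{n}0.png",cv2.resize(r.grab_frame(n)[:,:,::-1],(800,600),interpolation=cv2.INTER_CUBIC))
E
```

```text
pics
{'time': 0.0, 'joint_pos': array([ 1.2217,  0.0528,  1.4017, -0.    ,  1.6886, -0.0703]), 'qd': array([-0.0011, -0.0007, -0.0022,  0.0006,  0.0012, -0.0008]), 'joint_efforts': array([ -0.0001, -38.1661, -36.0195,  -0.0001,   0.006 ,  -0.    ]), 'position': array([0.1444, 0.5044, 0.2305]), 'ee_rot': array([-1.5707,  0.0016,  1.292 ]), 'force': array([-0.1397,  0.1983,  0.5298]), 'torque': array([-0.0139,  0.0048,  0.0266]), 'width': 0.08535923394230227}
scene {'fov_y': 51.414137939787935, 'cx': 275.1127543711269, 'cy': 215.19472387528944, 'world_from_camera': array([[-0.653 , -0.5677,  0.5013,  1.1919],
       [ 0.7572, -0.4737,  0.4498,  0.5984],
       [-0.0178,  0.6733,  0.7392,  1.0549],
       [ 0.    ,  0.    ,  0.    ,  1.    ]])}
top {'fov_y': 48.5282369241819, 'cx': 278.07625521350815, 'cy': 209.86393519260878, 'world_from_camera': array([[-0.0146,  0.9955, -0.0938,  0.3967],
       [-0.9999, -0.0153, -0.0074, -0.0119],
       [-0.0088,  0.0937,  0.9956,  1.4426],
       [ 0.    ,  0.    ,  0.    ,  1.    ]])}
```

View pics/top0.png

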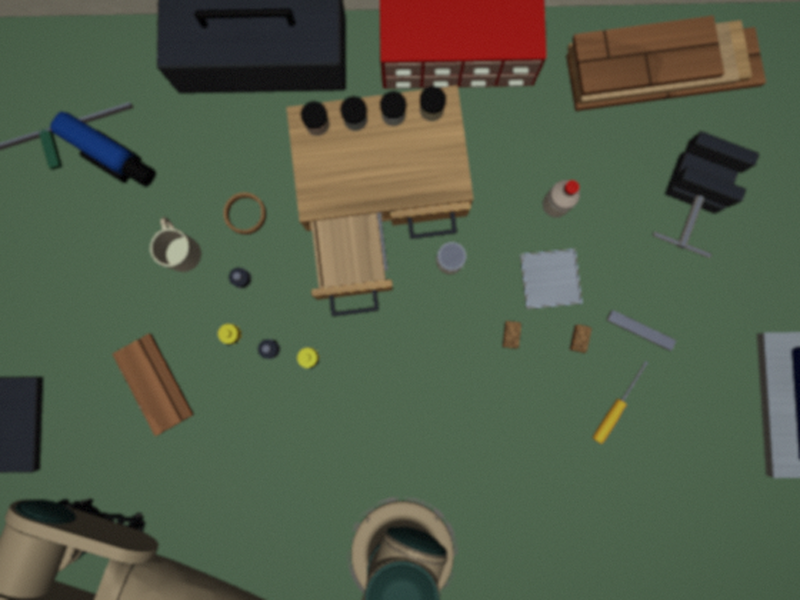

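View pics/scene0.png

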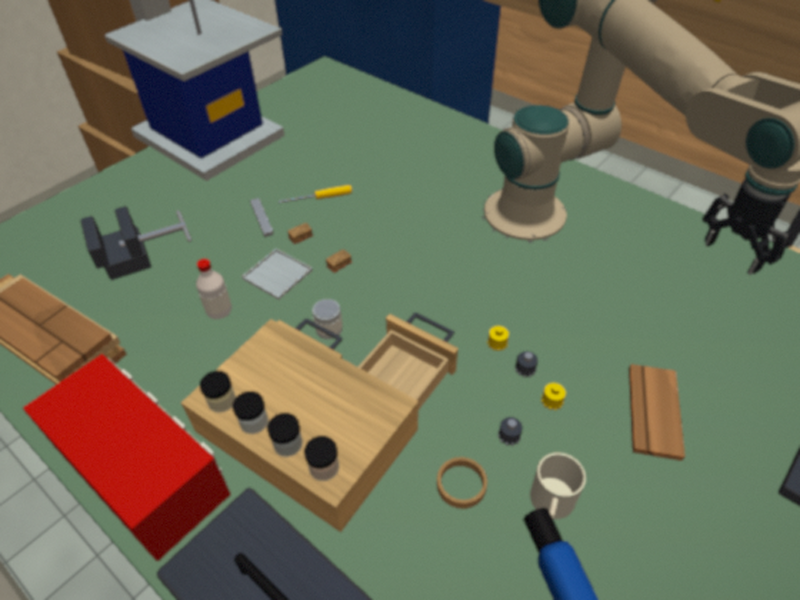

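The top picture (800x600) shows:
- Dark steel saws at (239,277) and (269,348). The yellow look-alikes at (228,334) and (307,357) stay put.
- Two cork blocks at (512,334) and (581,338). The brown boards at (152,384) and (665,60) are not blocks.
- The tin at (452,256) and the tray at (551,278).
- The handles at about (356,308) and (433,232).

The scene view agrees with this.

```bash
cat > h.py <<'E'
from cell import r
import cv2,numpy as np
from scipy.spatial.transform import Rotation as Ro
np.set_printoptions(precision=4,suppress=True)
def ray(n,uv):
    c=r.camera_model(n);f=210/np.tan(np.radians(c["fov_y"]/2));M=np.array(c["world_from_camera"])
    d=M[:3,:3]@[(uv[0]-c["cx"])/f,-(uv[1]-c["cy"])/f,-1];return M[:3,3],d
def onz(n,uv,z):
    o,d=ray(n,uv);return o+d*(z-o[2])/d[2]
def tri(a,b):
    (o,d),(p,e)=ray("top",a),ray("scene",b)
    t=np.linalg.lstsq(np.c_[d,-e],p-o,rcond=None)[0];A=o+t[0]*d;B=p+t[1]*e
    return (A+B)/2,np.linalg.norm(A-B)
def blobs(m,lo,hi):
    cs=cv2.findContours(m.astype(np.uint8),cv2.RETR_EXTERNAL,cv2.CHAIN_APPROX_NONE)[0]
    return [c for c in cs if lo<cv2.contourArea(c)<hi]
def cen(c):
    m=cv2.moments(c);return np.array([m["m10"],m["m01"]])/m["m00"]
def hsv(im): return cv2.cvtColor(im,cv2.COLOR_RGB2HSV).astype(int)
def dark(im): return im.max(2)<95
def cork(im):
    h=hsv(im);return (h[...,0]<18)&(h[...,1]>110)&(h[...,2]>50)
def go(p,yaw,obs=None,R0=None,p0=None):
    """tool-axes shift (cm) and turn for a tool-down pose at world p, jaw axis at yaw"""
    o=r.get_obs() if p0 is None else None
    p0=o["position"] if p0 is None else p0
    R0=Ro.from_euler("xyz",o["ee_rot"]) if R0 is None else R0
    R1=Ro.from_euler("xyz",[-np.pi/2,0,yaw])
    return R0.inv().apply(np.array(p)-p0)*100,(R0.inv()*R1).as_rotvec(),R1
def chain(*ps):
    o=r.get_obs();p0=o["position"];R0=Ro.from_euler("xyz",o["ee_rot"])
    print("t",o["time"],p0,o["ee_rot"],"w",o["width"])
    for p,y in ps:
        s,t,R1=go(p,y,R0=R0,p0=p0);print(np.round(s,2),np.round(t,3));p0,R0=np.array(p),R1
E
python3 - <<'E'
from h import *
T=r.grab_frame("top");S=r.grab_frame("scene")
np.savez("f0.npz",T=T,S=S)
for n,im in(("top",T),("scene",S)):
    for nm,m,lo,hi in(("dark",dark(im),40,900),("cork",cork(im),40,2500)):
        for c in blobs(m,lo,hi):
            u=cen(c);rc=cv2.minAreaRect(c);b=[onz(n,q,.026)[:2] for q in cv2.boxPoints(rc)]
            print(n,nm,cv2.contourArea(c),u,"z.02",onz(n,u,.02)[:2],"rect",np.array(rc[1]),"corners" if nm=="cork" else "",np.array(b).round(3).tolist() if nm=="cork" else "")
E
```

```text
top dark 890.5 [ 40.8301 405.1673] z.02 [-0.0396  0.7102] rect [38. 66.]  
top dark 187.5 [557.2844 267.6053] z.02 [ 0.343  -0.8408] rect [77.  5.]  
top dark 199.5 [187.7619 243.8855] z.02 [0.4308 0.2758] rect [14. 17.]  
top dark 247.0 [117.9791 265.6876] z.02 [0.3678 0.4882] rect [71.2511 27.8916]  
top dark 537.5 [534.4062 283.8378] z.02 [ 0.2955 -0.7689] rect [102.3678   6.6314]  
top dark 61.0 [401.5874 238.1011] z.02 [ 0.4388 -0.3758] rect [21.7027 12.4016]  
top dark 41.0 [353.5976 235.4553] z.02 [ 0.449  -0.2303] rect [20. 12.]  
top dark 567.5 [247.383  211.6814] z.02 [0.5267 0.0929] rect [16.2425 56.4348]  
top dark 206.5 [167.6255 194.2002] z.02 [0.5846 0.3385] rect [17.4413 14.758 ]  
top dark 224.5 [133.4172 179.7981] z.02 [0.6312 0.445 ] rect [17.0071 26.8174]  
top dark 174.5 [113.639  170.9427] z.02 [0.6599 0.5069] rect [13.8636 21.9135]  
top dark 647.5 [300.3053 156.7382] z.02 [ 0.6951 -0.0726] rect [19.4596 61.0636]  
top dark 68.0 [179.598 157.174] z.02 [0.6999 0.3022] rect [13.435  29.6985]  
top dark 66.5 [164.1378 143.7494] z.02 [0.7432 0.3507] rect [12.9805 2
[... 3405 characters left out ...]
.0891 148.2135] corners [[0.979, -0.156], [0.482, -0.343], [0.508, 0.179], [0.935, 0.243]]
scene cork 57.0 [142.1784 184.9035] z.02 [ 0.6771 -0.4763] rect [8. 8.] corners [[0.677, -0.497], [0.659, -0.476], [0.684, -0.444], [0.702, -0.465]]
scene cork 122.5 [236.6272 182.483 ] z.02 [ 0.4595 -0.2331] rect [ 9.6039 15.6064] corners [[0.482, -0.253], [0.423, -0.246], [0.443, -0.204], [0.5, -0.212]]
scene cork 105.0 [209.6048 163.2841] z.02 [ 0.4495 -0.3789] rect [ 8.9443 14.3108] corners [[0.47, -0.4], [0.416, -0.39], [0.437, -0.347], [0.49, -0.357]]
scene cork 44.5 [556.4607 137.1348] z.02 [-0.4899  0.5225] rect [13.  7.] corners [[-0.521, 0.494], [-0.538, 0.514], [-0.456, 0.54], [-0.44, 0.52]]
```

Run:
```python
import cv2,numpy as np
T=np.load("f0.npz")["T"][:,:,::-1]
a=cv2.resize(T[135:275,130:330],(800,560),interpolation=cv2.INTER_CUBIC)
cv2.imwrite("pics/cropL.png",a)
a=cv2.resize(T[130:270,255:455],(800,560),interpolation=cv2.INTER_CUBIC)
cv2.imwrite("pics/cropR.png",a)
```

```text
(no output)
```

View pics/cropL.png

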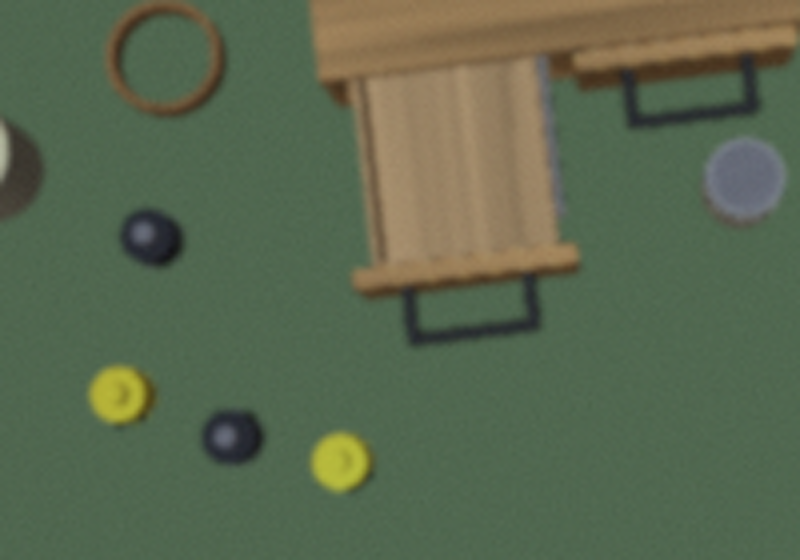

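View pics/cropR.png

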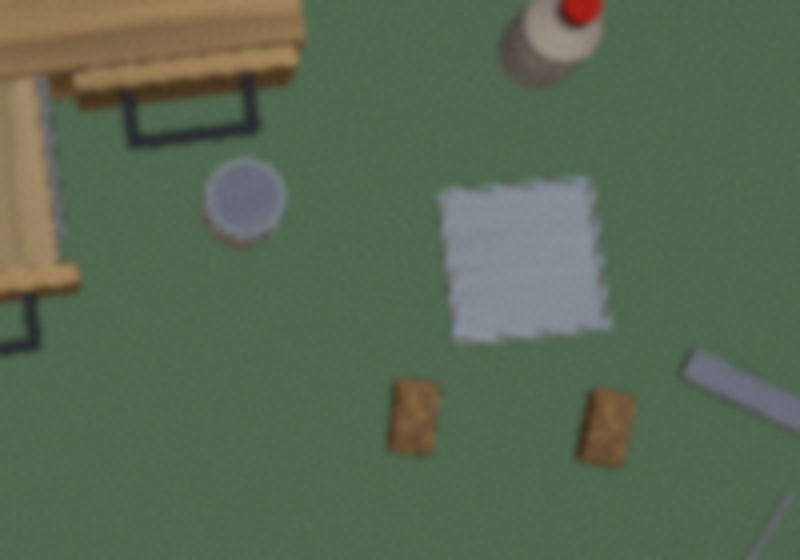

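The crops confirm the choice: dark bossed cups at crop-L (150,237) and (233,437), with the yellow ones beside them. Crop R shows the two blocks at (414,417) and (606,428), the tin at (245,200), the tray centred near (524,260), and the handle bars.

Run:
```python
from h import *
L=lambda x,y:(130+x/4-.4,135+y/4-.4)
R=lambda x,y:(255+x/4-.4,130+y/4-.4)
for n,a,b in(("saw1",(167.63,194.2),(356.43,302.76)),("saw2",(187.76,243.89),(367.77,255.53)),
  ("blkA",(357.8,233.9),(236.63,182.48)),("blkB",(405.86,236.58),(209.6,163.28))):
    p,e=tri(a,b);print(n,p,e,np.hypot(p[0],p[1]),onz("top",a,p[2]))
for n,a,b in(("LH",L(414,338),L(538,325)),("RH",R(132,141),R(256,127))):
    A,B=onz("top",a,.075),onz("top",b,.075);d=A-B
    print(n,A,B,(A+B)/2,"len",np.linalg.norm(d),"yaw",np.arctan2(-d[0],d[1]))
print("tin",onz("top",R(245,199),.068), "by hsv")
q=np.array([onz("top",R(*c),.01) for c in((442,192),(590,180),(610,328),(457,341))]);print("tray",q[:,:2],q.mean(0),np.linalg.norm(np.diff(q,axis=0),axis=1))
d=q[0]-q[1];print(np.arctan2(-d[0],d[1]))
# chest front-top edge, drawer front top edge
A,B=onz("top",L(355,290),.088),onz("top",L(578,260),.088);print("front",A,B)
```

```text
saw1 [0.5854 0.3426 0.008 ] 0.002681973751456148 0.6783316506166163 [0.5862 0.3415 0.008 ]
saw2 [0.4302 0.2791 0.0098] 0.0028967173178743614 0.5128461379948975 [0.431  0.2779 0.0098]
blkA [ 0.4527 -0.2435  0.0091] 0.0037341298866949003 0.5140661714863441 [ 0.4539 -0.245   0.0091]
blkB [ 0.4425 -0.3906  0.0091] 0.0031070213501210747 0.5902661028194088 [ 0.4435 -0.3919  0.0091]
LH [0.5004 0.1312 0.075 ] [0.5086 0.0397 0.075 ] [0.5045 0.0854 0.075 ] len 0.09181304284082899 yaw 0.0895100233241961
RH [ 0.6597 -0.032   0.075 ] [ 0.6688 -0.1244  0.075 ] [ 0.6642 -0.0782  0.075 ] len 0.09283243551998702 yaw 0.09769335263691965
tin [ 0.6159 -0.1155  0.068 ] by hsv
tray [[ 0.6282 -0.2728]
 [ 0.6358 -0.3877]
 [ 0.5203 -0.3985]
 [ 0.512  -0.2806]] [ 0.5741 -0.3349  0.01  ] [0.1152 0.116  0.1182]
0.0657957988221375
front [0.5352 0.1728 0.088 ] [0.5548 0.0094 0.088 ]
```

Run:
```python
from h import *
chain(((.29,.39,.18),.69),((.431,.276,.10),.093))
```

```text
t 0.2 [0.1444 0.5046 0.2308] [-1.5708  0.0009  1.292 ] w 0.08523735366171353
[ -7.     5.09 -17.15] [ 0.     0.602 -0.001]
[  3.62   8.   -17.77] [-0.     0.597 -0.   ]
```

Request:
step_arm --targets '[[[-7, 5, -17.2], [0, 0.6, 0]], [[-7, 5, -17.2], [0, 0.6, 0]], [[-7, 5, -17.2], [0, 0.6, 0]], [[-7, 5, -17.2], [0, 0.6, 0]], [[-7, 5, -17.2], [0, 0.6, 0]]]' --hand 6

```text
time: 0.7
position: [0.293, 0.3866, 0.1789]
ee_rot: [-1.573, 0.004, 0.683]
force: [-1.3, 0.6, -0.0]
width: 0.0602
```

Request:
step_arm --targets '[[[3.6, 8, -17.8], [0, 0.6, 0]], [[3.6, 8, -17.8], [0, 0.6, 0]], [[3.6, 8, -17.8], [0, 0.6, 0]], [[3.6, 8, -17.8], [0, 0.6, 0]], [[3.6, 8, -17.8], [0, 0.6, 0]]]'

```text
time: 1.2
position: [0.4344, 0.2677, 0.0963]
ee_rot: [-1.577, 0.006, 0.075]
force: [-0.9, 0.7, -0.6]
width: 0.06
```

Run:
```python
from h import *
chain(((.431,.276,.10),.093),((.431,.276,.005),.093))
```

```text
t 1.2 [0.4344 0.2677 0.0963] [-1.5775  0.0056  0.0752] w 0.06001662887886243
[-0.28 -0.38  0.85] [ 0.007 -0.018 -0.006]
[-0.   9.5 -0. ] [0. 0. 0.]
```

Request:
step_arm --targets '[[[-0.3, 0, 0.9], [0.007, -0.018, -0.006]], [[-0.3, 3, 0.9], [0.007, -0.018, -0.006]], [[-0.3, 6, 0.9], [0.007, -0.018, -0.006]], [[-0.3, 9.1, 0.9], [0.007, -0.018, -0.006]], [[-0.3, 9.1, 0.9], [0.007, -0.018, -0.006]]]'

```text
time: 1.7
position: [0.4267, 0.2761, 0.0018]
ee_rot: [-1.573, 0.006, 0.097]
force: [0.0, 0.1, -0.1]
width: 0.0601
```

Request:
step_arm --targets '[[[0, 0, 0], [0, 0, 0]], [[0, 0, 0], [0, 0, 0]], [[0, 0, 0], [0, 0, 0]], [[0, 0, 0], [0, 0, 0]], [[0, 0, 0], [0, 0, 0]]]' --hand 3 --grip_force 50

```text
time: 2.2
position: [0.4273, 0.277, 0.0035]
ee_rot: [-1.571, 0.004, 0.098]
force: [-2.8, 1.4, 6.2]
width: 0.0404
```

Run:
```python
from h import *
o=r.get_obs();p=o["position"]
chain(((p[0],p[1],.16),.093),((.6327,.0673,.16),.094),((.6327,.0673,.03),.094))
```

```text
t 2.2 [0.4273 0.277  0.0035] [-1.5709  0.0044  0.0977] w 0.040393555186396174
[ -0.07 -15.65  -0.  ] [ 0.     0.005 -0.004]
[ 18.5   -0.   -22.79] [ 0.    -0.001  0.   ]
[ 0. 13. -0.] [0. 0. 0.]
```

Request:
step_arm --targets '[[[0, -4, 0], [0, 0, 0]], [[0, -8, 0], [0, 0, 0]], [[0, -12, 0], [0, 0, 0]], [[0, -15.7, 0], [0, 0, 0]], [[0, -15.7, 0], [0, 0, 0]]]'

```text
time: 2.7
position: [0.4304, 0.2782, 0.1671]
ee_rot: [-1.567, -0.006, 0.097]
force: [0.9, -0.3, -0.8]
width: 0.0405
```

Request:
step_arm --targets '[[[2.5, 0, -3], [0, 0, 0]], [[5, 0, -6], [0, 0, 0]], [[7.5, 0, -9], [0, 0, 0]], [[10, 0, -12], [0, 0, 0]], [[12, 0, -15], [0, 0, 0]]]'

```text
time: 3.2
position: [0.5653, 0.1391, 0.1662]
ee_rot: [-1.567, -0.005, 0.097]
force: [0.1, 0.4, -1.2]
width: 0.0408
```

Run:
```python
from h import *
chain(((.6327,.0673,.16),.094),((.6327,.0673,.03),.094))
```

```text
t 3.2 [0.5653 0.1391 0.1662] [-1.5668 -0.005   0.0972] w 0.040757726968778066
[ 6.01  0.62 -7.8 ] [-0.004  0.003  0.005]
[ 0. 13. -0.] [0. 0. 0.]
```

Request:
step_arm --targets '[[[3, 0.6, -4], [0, 0, 0]], [[6, 0.6, -7.8], [-0.004, 0.003, 0.005]], [[6, 0.6, -7.8], [-0.004, 0.003, 0.005]], [[6, 0.6, -7.8], [-0.004, 0.003, 0.005]], [[6, 0.6, -7.8], [-0.004, 0.003, 0.005]]]'

```text
time: 3.7
position: [0.632, 0.068, 0.1599]
ee_rot: [-1.57, 0.001, 0.095]
force: [-0.1, 0.8, -1.8]
width: 0.0403
```

Request:
step_arm --targets '[[[0, 3, 0], [0, 0, 0]], [[0, 6, 0], [0, 0, 0]], [[0, 9, 0], [0, 0, 0]], [[0, 11.5, 0], [0, 0, 0]], [[0, 13, 0], [0, 0, 0]]]'

```text
time: 4.2
position: [0.6303, 0.0693, 0.0279]
ee_rot: [-1.57, 0.003, 0.097]
force: [-0.1, 0.9, -1.4]
width: 0.0409
```

Run:
```python
from h import *
T=r.grab_frame("top");cv2.imwrite("pics/c1.png",cv2.resize(T[100:280,130:370,::-1],(800,600),interpolation=cv2.INTER_CUBIC))
chain(((.6327,.0673,.03),.094),((.6327,.0673,.15),.094),((.585,.339,.15),.094))
```

```text
t 4.25 [0.6295 0.0691 0.0259] [-1.57    0.0059  0.0965] w 0.040897365256518346
[ 0.3  -0.41 -0.21] [-0.001  0.003 -0.006]
[  0. -12.   0.] [0. 0. 0.]
[-2.2  0.  27.5] [0. 0. 0.]
```

Request:
step_arm --targets '[[[0.3, 0.2, 0], [0, 0, 0]], [[0.3, 0.2, 0], [0, 0, 0]], [[0.3, 0.2, 0], [0, 0, 0]]]'

```text
time: 4.55
position: [0.6333, 0.0697, 0.0255]
ee_rot: [-1.57, 0.004, 0.097]
force: [-0.2, 0.8, -0.8]
width: 0.0405
```

Request:
step_arm --targets '[[[0, 0, 0], [0, 0, 0]], [[0, 0, 0], [0, 0, 0]], [[0, 0, 0], [0, 0, 0]], [[0, 0, 0], [0, 0, 0]], [[0, 0, 0], [0, 0, 0]]]' --hand 6

```text
time: 5.05
position: [0.6333, 0.0696, 0.0256]
ee_rot: [-1.57, 0.003, 0.097]
force: [0.0, -0.2, 0.3]
width: 0.0597
```

Request:
step_arm --targets '[[[0, -4, 0], [0, 0, 0]], [[0, -8, 0], [0, 0, 0]], [[0, -12.5, 0], [0, 0, 0]], [[0, -12.5, 0], [0, 0, 0]]]'

```text
time: 5.45
position: [0.6369, 0.0697, 0.1593]
ee_rot: [-1.571, -0.01, 0.097]
force: [0.0, 0.3, 2.0]
width: 0.06
```

Request:
step_arm --targets '[[[-0.5, 0, 4.5], [0, 0, 0]], [[-1, 0, 9], [0, 0, 0]], [[-1.4, 0, 13.5], [0, 0, 0]], [[-1.8, 0, 17], [0, 0, 0]], [[-1.8, 0, 17], [0, 0, 0]]]'

```text
time: 5.95
position: [0.601, 0.2416, 0.1585]
ee_rot: [-1.57, -0.009, 0.102]
force: [-1.4, -1.1, -0.4]
width: 0.06
```

Run:
```python
from h import *
T=r.grab_frame("top");S=r.grab_frame("scene")
cv2.imwrite("pics/c2.png",cv2.resize(T[100:280,130:370,::-1],(800,600),interpolation=cv2.INTER_CUBIC))
for n,im in(("top",T),("scene",S)):
    for c in blobs(dark(im),100,400):
        w=cv2.minAreaRect(c)[1]
        if max(w)<26: print(n,cen(c),onz(n,cen(c),.012))
chain(((.585,.339,.12),.094),((.585,.339,.003),.094))
```

```text
top [255.0713 176.593 ] [0.6365 0.0687 0.012 ]
top [113.6744 170.9481] [0.6614 0.5097 0.012 ]
top [385.5006 144.6367] [ 0.7308 -0.3393  0.012 ]
top [220.0252  81.3725] [0.9435 0.1768 0.012 ]
top [247.4691  77.8753] [0.9534 0.0897 0.012 ]
scene [224.1758 316.6493] [0.8499 0.0989 0.012 ]
scene [356.4118 302.7775] [0.587  0.3447 0.012 ]
scene [173.4431 284.2044] [ 0.8705 -0.0848  0.012 ]
scene [150.3939 269.1763] [ 0.8801 -0.1768  0.012 ]
scene [269.6279 257.2123] [0.623  0.0617 0.012 ]
t 6.05 [0.6023 0.2376 0.1586] [-1.5713 -0.0097  0.0982] w 0.06008279229786052
[-0.77  3.85 10.27] [0.001 0.004 0.01 ]
[ 0.  11.7 -0. ] [0. 0. 0.]
```

View pics/c2.png

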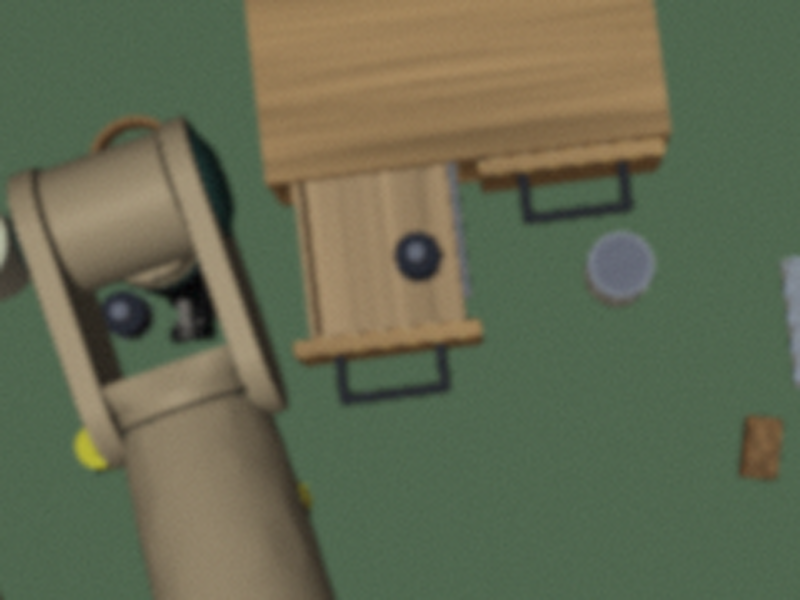

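The first saw stands in the drawer at crop (418,257). The second is unmoved at (127,315).

Request:
step_arm --targets '[[[-0.4, 1, 5], [0, 0, 0]], [[-0.8, 2, 10.2], [0, 0, 0]], [[-0.8, 4, 10.2], [0, 0, 0]], [[-0.8, 4, 10.2], [0, 0, 0]], [[-0.8, 4, 10.2], [0, 0, 0]]]'

```text
time: 6.55
position: [0.5853, 0.3365, 0.1182]
ee_rot: [-1.572, -0.009, 0.096]
force: [0.4, 0.2, -0.5]
width: 0.0598
```

Run:
```python
from h import *
chain(((.585,.339,.003),.094))
```

```text
t 6.55 [0.5853 0.3365 0.1182] [-1.5723 -0.0086  0.0963] w 0.05975611203925676
[-0.1  11.52  0.27] [0.001 0.002 0.009]
```

Request:
step_arm --targets '[[[0, 3, 0.3], [0, 0, 0]], [[0, 6, 0.3], [0, 0, 0.009]], [[0, 9, 0.3], [0, 0, 0.009]], [[0, 11.4, 0.3], [0, 0, 0.009]], [[0, 11.4, 0.3], [0, 0, 0.009]]]'

```text
time: 7.05
position: [0.5852, 0.3366, 0.0012]
ee_rot: [-1.575, 0.006, 0.094]
force: [-1.2, -0.2, -0.9]
width: 0.06
```

Request:
step_arm --targets '[[[0, 0, 0], [0, 0, 0]], [[0, 0, 0], [0, 0, 0]], [[0, 0, 0], [0, 0, 0]], [[0, 0, 0], [0, 0, 0]], [[0, 0, 0], [0, 0, 0]]]' --hand 3 --grip_force 50

```text
time: 7.55
position: [0.5865, 0.3366, 0.0036]
ee_rot: [-1.574, 0.002, 0.093]
force: [0.8, -3.9, 7.3]
width: 0.041
```

Request:
step_arm --targets '[[[0, -4, 0], [0, 0, 0]], [[0, -8, 0], [0, 0, 0]], [[0, -12, 0], [0, 0, 0]], [[0, -15.7, 0], [0, 0, 0]], [[0, -15.7, 0], [0, 0, 0]]]'

```text
time: 8.05
position: [0.5889, 0.3385, 0.1687]
ee_rot: [-1.57, -0.009, 0.094]
force: [0.3, 0.0, -0.5]
width: 0.0409
```

Run:
```python
from h import *
chain(((.6271,.127,.16),.094),((.6271,.127,.027),.094))
```

```text
t 8.05 [0.5889 0.3385 0.1687] [-1.5696 -0.0092  0.0938] w 0.04091911252453276
[  1.81   0.87 -21.42] [-0.001 -0.     0.009]
[ 0.  13.3 -0. ] [0. 0. 0.]
```

Request:
step_arm --targets '[[[0.4, 0.4, -4], [0, 0, 0]], [[0.8, 0.8, -8], [0, 0, 0]], [[1.2, 0.8, -12], [0, 0, 0]], [[1.5, 0.8, -16], [0, 0, 0]], [[1.8, 0.9, -20], [0, 0, 0.009]]]'

```text
time: 8.55
position: [0.6252, 0.1398, 0.1588]
ee_rot: [-1.569, 0.001, 0.094]
force: [0.2, 0.5, -1.9]
width: 0.0404
```

Request:
step_arm --targets '[[[0, 0, -1.4], [0, 0, 0]], [[0, 0, -1.4], [0, 0, 0]], [[0, 0, -1.4], [0, 0, 0]]]'

```text
time: 8.85
position: [0.6262, 0.1266, 0.1583]
ee_rot: [-1.569, 0.002, 0.095]
force: [-0.6, 0.2, -0.9]
width: 0.0408
```

Run:
```python
from h import *
chain(((.6271,.127,.026),.094))
```

```text
t 8.85 [0.6262 0.1266 0.1583] [-1.5688  0.0019  0.0946] w 0.04077983369103792
[ 0.12 13.23  0.  ] [-0.002  0.001 -0.002]
```

Request:
step_arm --targets '[[[0.1, 4, 0], [0, 0, 0]], [[0.1, 8, 0], [0, 0, 0]], [[0.1, 11, 0], [0, 0, 0]], [[0.1, 13.1, 0], [0, 0, 0]], [[0.1, 13.1, 0], [0, 0, 0]]]'

```text
time: 9.35
position: [0.625, 0.1289, 0.0243]
ee_rot: [-1.568, 0.007, 0.097]
force: [0.1, 0.3, -1.4]
width: 0.0409
```

Request:
step_arm --targets '[[[0, 0, 0], [0, 0, 0]], [[0, 0, 0], [0, 0, 0]], [[0, 0, 0], [0, 0, 0]], [[0, 0, 0], [0, 0, 0]]]' --hand 6

```text
time: 9.75
position: [0.6255, 0.1291, 0.0253]
ee_rot: [-1.568, 0.005, 0.097]
force: [0.4, -0.2, 0.6]
width: 0.0601
```

Request:
step_arm --targets '[[[0, -4, 0], [0, 0, 0]], [[0, -8, 0], [0, 0, 0]], [[0, -12, 0], [0, 0, 0]], [[0, -12, 0], [0, 0, 0]]]'

```text
time: 10.15
position: [0.6292, 0.1292, 0.154]
ee_rot: [-1.568, -0.009, 0.097]
force: [-0.1, -0.0, 0.3]
width: 0.06
```

Request:
step_arm --targets '[[[-4.5, 0, 0], [0, 0, 0]], [[-9, 0, -0.5], [0, 0, 0]], [[-13.5, 0, -1], [0, 0, 0]], [[-17.5, 0, -2], [0, 0, 0]], [[-17.5, 0, -2], [0, 0, 0]]]' --hand 0

```text
time: 10.65
position: [0.4528, 0.0914, 0.1512]
ee_rot: [-1.568, -0.006, 0.097]
force: [0.1, 0.3, -0.1]
width: 0.0003
```

Run:
```python
from h import *
T=r.grab_frame("top")
cv2.imwrite("pics/c3.png",cv2.resize(T[100:280,130:370,::-1],(800,600),interpolation=cv2.INTER_CUBIC))
chain(((.45,.083,.12),.094),((.45,.083,.055),.094))
```

```text
t 10.7 [0.4553 0.0919 0.1524] [-1.5676 -0.009   0.0965] w -0.00014020342356500315
[-0.64  3.23 -0.84] [-0.003  0.002  0.009]
[ 0.   6.5 -0. ] [0. 0. 0.]
```

View pics/c3.png

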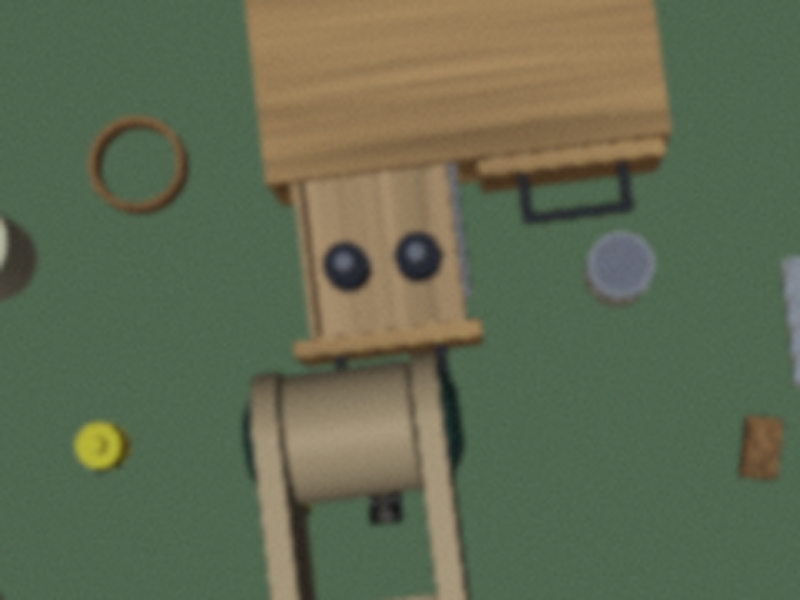

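Both saws stand in the drawer at (347,267) and (418,257). Next I shut it.

Request:
step_arm --targets '[[[-0.6, 3, -0.8], [0, 0, 0.009]], [[-0.6, 6, -0.8], [0, 0, 0.009]], [[-0.6, 9.6, -0.8], [0, 0, 0.009]], [[-0.6, 9.6, -0.8], [0, 0, 0.009]]]'

```text
time: 11.1
position: [0.4488, 0.0835, 0.0522]
ee_rot: [-1.568, 0.008, 0.096]
force: [-1.0, -0.7, -0.7]
width: 0.0001
```

Request:
step_arm --targets '[[[1.5, 0, 0], [0, 0, 0]], [[3, 0, 0], [0, 0, 0]], [[5, 0, 0], [0, 0, 0]], [[7, 0, 0], [0, 0, 0]], [[9, 0, 0], [0, 0, 0]]]'

```text
time: 11.6
position: [0.5404, 0.0927, 0.0534]
ee_rot: [-1.567, 0.007, 0.096]
force: [-2.6, 0.4, 1.4]
width: -0.0002
```

Request:
step_arm --targets '[[[2, 0, 0], [0, 0, 0]], [[4, 0, 0], [0, 0, 0]], [[5.5, 0, 0], [0, 0, 0]], [[7, 0, 0], [0, 0, 0]], [[8, 0, 0], [0, 0, 0]]]'

```text
time: 12.1
position: [0.6221, 0.1008, 0.055]
ee_rot: [-1.567, 0.004, 0.097]
force: [-0.8, -0.0, 0.2]
width: -0.0003
```

Run:
```python
from h import *
o=r.get_obs();print(o["force"])
chain(((.63,.098,.055),.094))
```

```text
[-0.7581 -0.0015  0.2383]
t 12.1 [0.6221 0.1008 0.055 ] [-1.567   0.0043  0.0966] w -0.0002886423872139057
[ 0.76 -0.   -0.36] [-0.004  0.003 -0.004]
```

Request:
step_arm --targets '[[[0.5, 0, 0], [0, 0, 0]], [[0.9, 0, 0], [0, 0, 0]], [[1.2, 0, 0], [0, 0, 0]]]'

```text
time: 12.4
position: [0.6276, 0.1014, 0.0557]
ee_rot: [-1.568, 0.025, 0.097]
force: [-53.9, -5.9, 25.3]
width: -0.0002
```

Request:
step_arm --targets '[[[0.3, 0, 0], [0, 0, 0]], [[0.6, 0, 0], [0, 0, 0]], [[0.6, 0, 0], [0, 0, 0]]]'

```text
time: 12.7
position: [0.6271, 0.1014, 0.056]
ee_rot: [-1.568, 0.046, 0.097]
force: [-41.9, -6.2, 18.6]
width: -0.0002
```

Request:
step_arm --targets '[[[-2, 0, 0], [0, 0, 0]], [[-4, 0, 0], [0, 0, 0]], [[-4, -4, 0], [0, 0, 0]], [[-4, -8, 0], [0, 0, 0]], [[-4, -11, 0], [0, 0, 0]]]'

```text
time: 13.2
position: [0.5934, 0.0979, 0.1725]
ee_rot: [-1.568, 0.041, 0.097]
force: [0.4, -0.4, -0.4]
width: 0.0
```

Run:
```python
from h import *
T=r.grab_frame("top")
cv2.imwrite("pics/c4.png",cv2.resize(T[100:280,190:430,::-1],(800,600),interpolation=cv2.INTER_CUBIC))
chain(((.60,-.0,.15),-.55),((.616,-.1155,.14),-1.2),((.616,-.1155,.025),-1.2))
```

```text
t 13.25 [0.5954 0.098  0.1782] [-1.5683  0.0325  0.0975] w 0.00011191849438194563
[-0.4   2.81 -9.81] [ 0.008  0.647 -0.032]
[ 7.4   1.   -9.01] [ 0.    0.65 -0.  ]
[ 0.  11.5 -0. ] [0. 0. 0.]
```

View pics/c4.png

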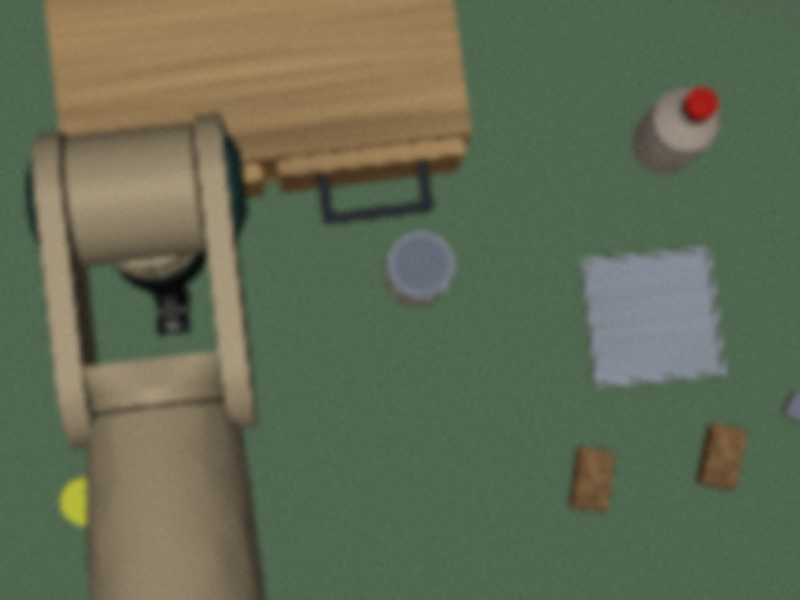

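The left drawer's front is back under the arm. I'll confirm it once the arm clears. The tin at (421,265), tray and blocks are unmoved.

Request:
step_arm --targets '[[[-0.4, 2, -9.8], [0.008, 0.65, -0.032]], [[-0.4, 2, -9.8], [0.008, 0.65, -0.032]], [[-0.4, 2, -9.8], [0.008, 0.65, -0.032]], [[-0.4, 2, -9.8], [0.008, 0.65, -0.032]], [[-0.4, 2, -9.8], [0.008, 0.65, -0.032]]]' --hand 8.5

```text
time: 13.75
position: [0.6009, -0.0004, 0.1596]
ee_rot: [-1.57, -0.002, -0.558]
force: [-0.1, -0.3, 0.6]
width: 0.0724
```

Request:
step_arm --targets '[[[7.4, 1, -9], [0, 0.65, 0]], [[7.4, 1, -9], [0, 0.65, 0]], [[7.4, 1, -9], [0, 0.65, 0]], [[7.4, 1, -9], [0, 0.65, 0]], [[7.4, 1, -9], [0, 0.65, 0]]]'

```text
time: 14.25
position: [0.6165, -0.1171, 0.1508]
ee_rot: [-1.568, -0.002, -1.215]
force: [0.7, 0.7, 0.5]
width: 0.0847
```

Run:
```python
from h import *
T=r.grab_frame("top");S=r.grab_frame("scene")
a=cv2.resize(T[120:240,200:400,::-1],(500,300));b=cv2.resize(S[180:300,170:370,::-1],(500,300))
cv2.imwrite("pics/c5.png",np.vstack([a,b]))
chain(((.616,-.1155,.13),-1.2),((.616,-.1155,.025),-1.2))
```

```text
t 14.35 [ 0.6165 -0.1163  0.1508] [-1.5676 -0.0018 -1.2092] w 0.08512473349356048
[-0.1   2.08 -0.03] [-0.003 -0.009  0.002]
[ 0.  10.5 -0. ] [0. 0. 0.]
```

View pics/c5.png

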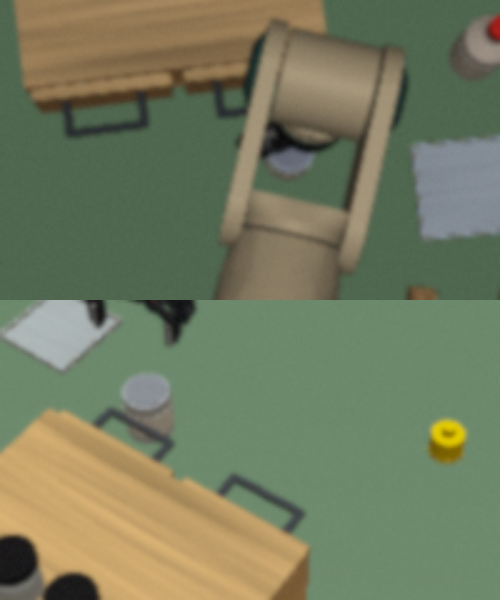

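The left drawer is flush with the right one. In the two views the handle bars are in line. The tin is under the open gripper, so I descend.

Request:
step_arm --targets '[[[-0.1, 3, 0], [0, 0, 0]], [[-0.1, 6, 0], [0, 0, 0]], [[-0.1, 9, 0], [0, 0, 0]], [[-0.1, 12.5, 0], [0, 0, 0]], [[-0.1, 12.5, 0], [0, 0, 0]]]'

```text
time: 14.85
position: [0.6138, -0.1145, 0.0208]
ee_rot: [-1.575, 0.003, -1.207]
force: [-0.2, 0.2, -0.5]
width: 0.0851
```

Request:
step_arm --targets '[[[0, 0, 0], [0, 0, 0]], [[0, 0, 0], [0, 0, 0]], [[0, 0, 0], [0, 0, 0]], [[0, 0, 0], [0, 0, 0]], [[0, 0, 0], [0, 0, 0]]]' --hand 4.5 --grip_force 60

```text
time: 15.35
position: [0.615, -0.1146, 0.023]
ee_rot: [-1.572, 0.002, -1.207]
force: [-0.0, -0.2, 6.2]
width: 0.0589
```

Run:
```python
from h import *
o=r.get_obs();p=o["position"];print(o["force"])
chain(((p[0],p[1],.10),-1.2),((.595,-.22,.1),-1.2),((.574,-.335,.1),-1.2),((.574,-.335,p[2]+.004),-1.2))
```

```text
[-0.0325 -0.168   6.1621]
t 15.35 [ 0.615  -0.1146  0.023 ] [-1.5722  0.0016 -1.2068] w 0.05893503828082852
[-0.01 -7.7  -0.01] [ 0.001 -0.007 -0.002]
[ 9.1  -0.   -5.68] [0. 0. 0.]
[ 9.96 -0.   -6.12] [0. 0. 0.]
[ 0.   7.3 -0. ] [0. 0. 0.]
```

Request:
step_arm --targets '[[[0, -2, 0], [0, 0, 0]], [[0, -4, 0], [0, 0, 0]], [[0, -6, 0], [0, 0, 0]], [[0, -7.7, 0], [0, 0, 0]], [[0, -7.7, 0], [0, 0, 0]]]'

```text
time: 15.85
position: [0.6162, -0.1151, 0.1027]
ee_rot: [-1.569, -0.001, -1.207]
force: [0.6, 0.4, -4.2]
width: 0.0587
```

Request:
step_arm --targets '[[[2, 0, -1.3], [0, 0, 0]], [[5, 0, -3], [0, 0, 0]], [[8, 0, -5], [0, 0, 0]], [[11, 0, -6.8], [0, 0, 0]], [[13, 0, -8], [0, 0, 0]]]'

```text
time: 16.35
position: [0.5862, -0.2671, 0.1006]
ee_rot: [-1.571, 0.001, -1.208]
force: [-0.1, 0.8, -3.2]
width: 0.0588
```

Run:
```python
from h import *
chain(((.574,-.335,.1),-1.2),((.574,-.335,.03),-1.2))
```

```text
t 16.35 [ 0.5862 -0.2671  0.1006] [-1.5709  0.0005 -1.2084] w 0.05877483432241535
[ 5.92  0.06 -3.55] [ 0.    -0.008 -0.001]
[ 0.  7. -0.] [0. 0. 0.]
```

Request:
step_arm --targets '[[[3, 0, -1.8], [0, 0, 0]], [[5.9, 0, -3.5], [0, 0, 0]], [[5.9, 0, -3.5], [0, 0, 0]], [[5.9, 0, -3.5], [0, 0, 0]]]'

```text
time: 16.75
position: [0.5736, -0.3348, 0.0987]
ee_rot: [-1.572, 0.003, -1.21]
force: [-0.3, -0.7, -3.9]
width: 0.059
```

Request:
step_arm --targets '[[[0, 2, 0], [0, 0, 0]], [[0, 4, 0], [0, 0, 0]], [[0, 5.5, 0], [0, 0, 0]], [[0, 6.7, 0], [0, 0, 0]], [[0, 7, 0], [0, 0, 0]]]'

```text
time: 17.25
position: [0.5728, -0.3335, 0.0266]
ee_rot: [-1.574, 0.005, -1.209]
force: [-0.7, 0.9, -3.3]
width: 0.0592
```

Run:
```python
from h import *
o=r.get_obs();print(o["force"])
chain(((.574,-.335,.028),-1.2))
S=r.grab_frame("scene");T=r.grab_frame("top")
a=cv2.resize(T[130:250,310:490,::-1],(600,400));b=cv2.resize(S[120:240,130:310,::-1],(600,400))
cv2.imwrite("pics/c6.png",cv2.resize(np.vstack([a,b]),(450,600)))
```

```text
[-0.6597  0.874  -3.2969]
t 17.25 [ 0.5728 -0.3335  0.0266] [-1.574   0.0055 -1.2091] w 0.059236904203830015
[ 0.18 -0.14  0.06] [ 0.003 -0.009 -0.006]
```

View pics/c6.png

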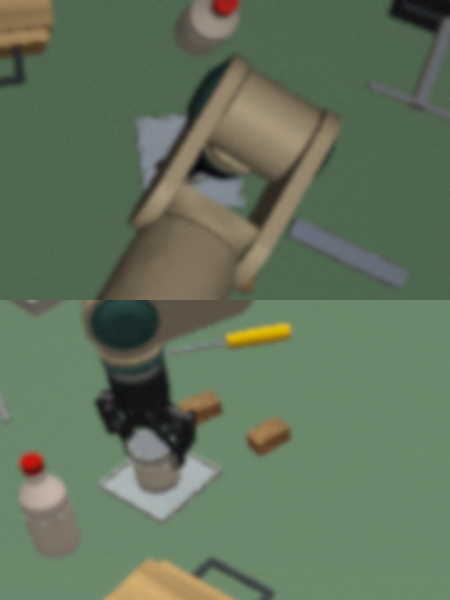

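The tin is in the gripper, upright over the tray. I lower it a touch, release and back off upward.

Request:
step_arm --targets '[[[0.1, 0.1, 0], [0, 0, 0]], [[0.1, 0.1, 0], [0, 0, 0]]]'

```text
time: 17.55
position: [0.5743, -0.3357, 0.0285]
ee_rot: [-1.572, 0.002, -1.21]
force: [-0.6, -0.1, -4.0]
width: 0.0588
```

Request:
step_arm --targets '[[[0, 0, 0], [0, 0, 0]], [[0, 0, 0], [0, 0, 0]], [[0, 0, 0], [0, 0, 0]], [[0, 0, 0], [0, 0, 0]], [[0, 0, 0], [0, 0, 0]]]' --hand 8.5

```text
time: 18.05
position: [0.5744, -0.3357, 0.0287]
ee_rot: [-1.571, 0.002, -1.21]
force: [0.6, -0.1, -0.5]
width: 0.085
```

Request:
step_arm --targets '[[[0, -3, 0], [0, 0, 0]], [[0, -7, 0], [0, 0, 0]], [[0, -11, 0], [0, 0, 0]], [[0, -14, 0], [0, 0, 0]], [[0, -14, 0], [0, 0, 0]]]'

```text
time: 18.55
position: [0.5764, -0.3371, 0.1755]
ee_rot: [-1.565, -0.007, -1.21]
force: [-0.1, -1.0, 0.7]
width: 0.0852
```

Run:
```python
from h import *
chain(((.61,-.21,.16),-.55),((.6642,-.0782,.16),.094),((.6642,-.0782,.058),.094))
```

```text
t 18.55 [ 0.5764 -0.3371  0.1755] [-1.5651 -0.0069 -1.2096] w 0.085180533160167
[-10.71   1.52   7.63] [-0.003 -0.66   0.009]
[-2.27  0.   14.07] [-0.    -0.644  0.   ]
[ 0.  10.2 -0. ] [0. 0. 0.]
```

Request:
step_arm --targets '[[[-10.7, 1.5, 7.6], [0, -0.66, 0]], [[-10.7, 1.5, 7.6], [0, -0.66, 0]], [[-10.7, 1.5, 7.6], [0, -0.66, 0]], [[-10.7, 1.5, 7.6], [0, -0.66, 0]], [[-10.7, 1.5, 7.6], [0, -0.66, 0]]]' --hand 3

```text
time: 19.05
position: [0.6098, -0.2087, 0.1592]
ee_rot: [-1.571, -0.008, -0.542]
force: [0.4, -0.2, 0.2]
width: 0.0298
```

Request:
step_arm --targets '[[[-2.3, 0, 14.1], [0, -0.64, 0]], [[-2.3, 0, 14.1], [0, -0.64, 0]], [[-2.3, 0, 14.1], [0, -0.64, 0]], [[-2.3, 0, 14.1], [0, -0.64, 0]], [[-2.3, 0, 14.1], [0, -0.64, 0]]]'

```text
time: 19.55
position: [0.6629, -0.0741, 0.1577]
ee_rot: [-1.575, -0.004, 0.105]
force: [0.5, 0.2, 0.2]
width: 0.0305
```

Run:
```python
from h import *
chain(((.6642,-.0782,.13),.094),((.6642,-.0782,.056),.094))
S=r.grab_frame("scene");T=r.grab_frame("top")
a=cv2.resize(T[120:250,230:430,::-1],(600,390));b=cv2.resize(S[160:290,150:350,::-1],(600,390))
cv2.imwrite("pics/c7.png",cv2.resize(np.vstack([a,b]),(461,600)))
for n,im in(("top",T),("scene",S)):
    for c in blobs(cork(im),70,200):
        rc=cv2.minAreaRect(c)
        if max(rc[1])<20: print(n,cen(c),onz(n,cen(c),.012),rc)
```

```text
t 19.55 [ 0.6629 -0.0741  0.1577] [-1.575  -0.0044  0.1053] w 0.03050379160608633
[ 0.07  2.77 -0.41] [0.004 0.011 0.004]
[ 0.   7.4 -0. ] [0. 0. 0.]
top [367.4596 243.8283] [ 0.423  -0.2731  0.012 ] ((367.46002197265625, 243.7799835205078), (9.616652488708496, 16.404878616333008), 8.13010311126709)
top [405.9219 236.6818] [ 0.4431 -0.3913  0.012 ] ((405.97064208984375, 236.61766052246094), (9.943960189819336, 16.73495864868164), 14.03624439239502)
top [218.4825 157.3916] [0.6989 0.1824 0.012 ] ((219.41175842285156, 156.35293579101562), (14.40588092803955, 13.033892631530762), 59.03623962402344)
top [399.9342 130.6304] [ 0.7746 -0.3859  0.012 ] ((400.0, 130.5), (9.0, 10.0), 90.0)
```

View pics/c7.png

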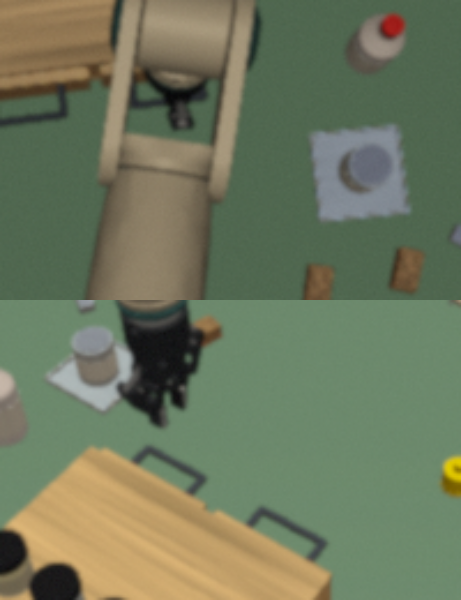

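The tin stands upright on the tray at (367,167) in the upper half. One block was knocked to about (0.423,-0.273), and I'll use that position. Next I grasp the right handle.

Request:
step_arm --targets '[[[0.1, 2, -0.4], [0.004, 0.011, 0.004]], [[0.1, 5, -0.4], [0.004, 0.011, 0.004]], [[0.1, 8, -0.4], [0.004, 0.011, 0.004]], [[0.1, 10.6, -0.4], [0.004, 0.011, 0.004]], [[0.1, 10.6, -0.4], [0.004, 0.011, 0.004]]]'

```text
time: 20.15
position: [0.661, -0.0799, 0.0448]
ee_rot: [-1.568, 0.01, 0.085]
force: [-0.1, -0.5, -1.0]
width: 0.0299
```

Request:
step_arm --targets '[[[0, 0, 0], [0, 0, 0]], [[0, 0, 0], [0, 0, 0]], [[0, 0, 0], [0, 0, 0]], [[0, 0, 0], [0, 0, 0]]]' --hand 0 --grip_force 50

```text
time: 20.55
position: [0.6608, -0.0804, 0.0446]
ee_rot: [-1.569, 0.011, 0.085]
force: [0.7, -3.8, -7.8]
width: 0.0081
```

Request:
step_arm --targets '[[[-1.5, 0, 0], [0, 0, 0]], [[-3, 0, 0], [0, 0, 0]], [[-5, 0, 0], [0, 0, 0]], [[-7, 0, 0], [0, 0, 0]], [[-9, 0, 0], [0, 0, 0]]]'

```text
time: 21.05
position: [0.5703, -0.0906, 0.045]
ee_rot: [-1.573, 0.01, 0.084]
force: [3.3, -14.8, -12.1]
width: 0.0083
```

Request:
step_arm --targets '[[[-1.5, 0, -0.1], [0, 0, 0]], [[-3, 0, -0.15], [0, 0, 0]], [[-4.5, 0, -0.2], [0, 0, 0]], [[-5.6, 0, -0.25], [0, 0, 0]], [[-5.6, 0, -0.25], [0, 0, 0]]]'

```text
time: 21.55
position: [0.5131, -0.0972, 0.045]
ee_rot: [-1.572, 0.013, 0.084]
force: [-1.3, 1.9, -11.4]
width: 0.0085
```

Request:
step_arm --targets '[[[0, 0, 0], [0, 0, 0]], [[0, 0, 0], [0, 0, 0]], [[0, 0, 0], [0, 0, 0]], [[0, 0, 0], [0, 0, 0]]]' --hand 3

```text
time: 21.95
position: [0.5141, -0.0973, 0.0459]
ee_rot: [-1.572, 0.011, 0.084]
force: [0.2, 0.4, 0.6]
width: 0.0299
```

Request:
step_arm --targets '[[[0, -3, 0], [0, 0, 0]], [[0, -7, 0], [0, 0, 0]], [[0, -10, 0], [0, 0, 0]], [[0, -12, 0], [0, 0, 0]], [[0, -12, 0], [0, 0, 0]]]'

```text
time: 22.45
position: [0.5172, -0.0975, 0.1699]
ee_rot: [-1.575, 0.004, 0.084]
force: [0.5, 0.4, -1.2]
width: 0.0305
```

Run:
```python
from h import *
chain(((.46,-.18,.16),-.7),((.4225,-.272,.11),-1.45))
S=r.grab_frame("scene");T=r.grab_frame("top")
b=cv2.resize(S[120:300,150:390,::-1],(800,600))
cv2.imwrite("pics/c8.png",b)
for n,im in(("top",T),("scene",S)):
    for c in blobs(cork(im),70,200):
        rc=cv2.minAreaRect(c)
        if max(rc[1])<20: print(n,cen(c),onz(n,cen(c),.012),np.array([onz(n,q,.026)[:2] for q in cv2.boxPoints(rc)]).round(3).tolist())
```

```text
t 22.45 [ 0.5172 -0.0975  0.1699] [-1.5748  0.0039  0.0836] w 0.030468161645553823
[-6.39  1.05 -7.74] [ 0.005  0.784 -0.002]
[ 3.06  5.   -9.45] [-0.    0.75 -0.  ]
top [367.432  243.9039] [ 0.4228 -0.273   0.012 ] [[0.401, -0.252], [0.45, -0.26], [0.445, -0.29], [0.396, -0.281]]
top [405.8327 236.5322] [ 0.4436 -0.391   0.012 ] [[0.422, -0.366], [0.472, -0.379], [0.465, -0.409], [0.415, -0.396]]
top [217.9895 157.6855] [0.698  0.1839 0.012 ] [[0.713, 0.204], [0.713, 0.163], [0.678, 0.163], [0.679, 0.204]]
top [399.9342 130.6304] [ 0.7746 -0.3859  0.012 ] [[0.786, -0.368], [0.785, -0.398], [0.757, -0.397], [0.757, -0.366]]
scene [235.9622 175.0739] [ 0.4279 -0.268   0.012 ] [[0.454, -0.281], [0.403, -0.275], [0.422, -0.234], [0.472, -0.24]]
scene [209.7046 163.2765] [ 0.4435 -0.3862  0.012 ] [[0.47, -0.4], [0.416, -0.39], [0.437, -0.347], [0.49, -0.357]]
```

View pics/c8.png

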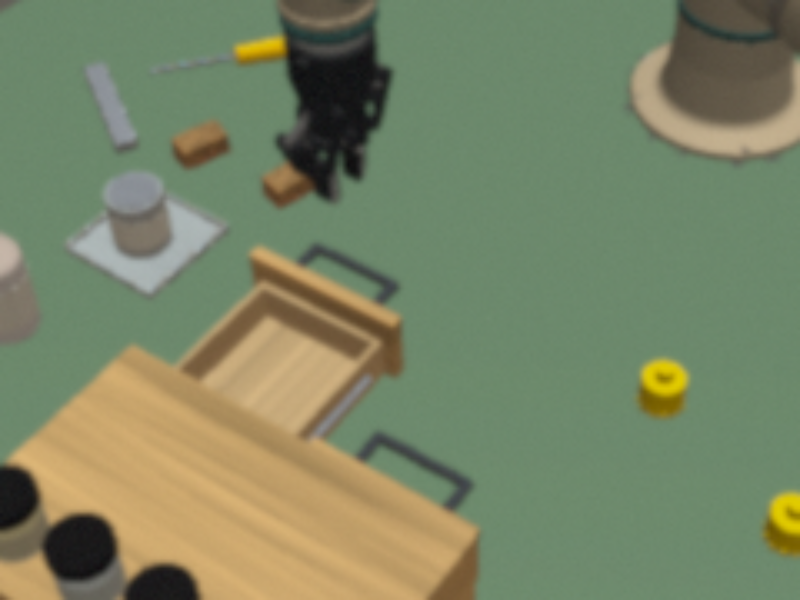

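The right drawer stands open about 148 mm and the left is shut. The blocks are at crop (285,183) and (200,145). There are only two on the bench today.

Run:
```python
from h import *
chain(((.455,-.20,.13),-.65),((.424,-.272,.10),-1.4),((.424,-.272,.10),-1.74))
```

```text
t 22.55 [ 0.5155 -0.0971  0.1657] [-1.5725  0.0104  0.0836] w 0.03005484400505618
[-6.85  3.66 -9.75] [ 0.005  0.734 -0.009]
[ 1.89  3.   -7.61] [ 0.    0.75 -0.  ]
[0. 0. 0.] [-0.    0.34  0.  ]
```

Request:
step_arm --targets '[[[-6.9, 3.6, -9.8], [0.005, 0.73, -0.009]], [[-6.9, 3.6, -9.8], [0.005, 0.73, -0.009]], [[-6.9, 3.6, -9.8], [0.005, 0.73, -0.009]], [[-6.9, 3.6, -9.8], [0.005, 0.73, -0.009]], [[-6.9, 3.6, -9.8], [0.005, 0.73, -0.009]]]' --hand 5.5

```text
time: 23.05
position: [0.4531, -0.2009, 0.1283]
ee_rot: [-1.572, 0.004, -0.654]
force: [-0.6, 0.2, 0.4]
width: 0.0553
```

Request:
step_arm --targets '[[[1.9, 3, -7.6], [0, 0.75, 0]], [[1.9, 3, -7.6], [0, 0.75, 0]], [[1.9, 3, -7.6], [0, 0.75, 0]], [[1.9, 3, -7.6], [0, 0.75, 0]], [[1.9, 3, -7.6], [0, 0.75, 0]]]'

```text
time: 23.55
position: [0.4208, -0.2724, 0.0962]
ee_rot: [-1.577, 0.005, -1.403]
force: [0.1, 0.3, -0.2]
width: 0.055
```

Run:
```python
from h import *
chain(((.424,-.272,.10),-1.74),((.424,-.272,.002),-1.74))
S=r.grab_frame("scene")
for c in blobs(cork(S),40,200):
    if max(cv2.minAreaRect(c)[1])<20: print(cen(c),onz("scene",cen(c),.012))
```

```text
t 23.55 [ 0.4208 -0.2724  0.0962] [-1.5766  0.0047 -1.4034] w 0.05495623884240757
[ 0.01 -0.38  0.32] [ 0.006  0.337 -0.004]
[ 0.   9.8 -0. ] [0. 0. 0.]
[142.1784 184.9035] [ 0.6731 -0.4846  0.012 ]
[236.9145 174.3938] [ 0.4232 -0.2679  0.012 ]
[209.6051 163.2622] [ 0.4437 -0.3865  0.012 ]
```

Request:
step_arm --targets '[[[0, 0, 0.3], [0, 0.34, 0]], [[0, 0, 0.3], [0, 0.34, 0]], [[0, 3, 0.3], [0, 0.34, 0]], [[0, 6, 0.3], [0, 0.34, 0]], [[0, 9.3, 0.3], [0, 0.34, 0]]]'

```text
time: 24.1
position: [0.4229, -0.2711, 0.0014]
ee_rot: [-1.578, 0.003, -1.747]
force: [0.2, -0.4, 0.0]
width: 0.0551
```

Request:
step_arm --targets '[[[0, 0, 0], [0, 0, 0]], [[0, 0, 0], [0, 0, 0]], [[0, 0, 0], [0, 0, 0]], [[0, 0, 0], [0, 0, 0]], [[0, 0, 0], [0, 0, 0]]]' --hand 2 --grip_force 40

```text
time: 24.6
position: [0.4228, -0.2709, 0.0013]
ee_rot: [-1.579, 0.003, -1.747]
force: [-0.4, 0.9, 0.1]
width: 0.0312
```

Request:
step_arm --targets '[[[0, -4, 0], [0, 0, 0]], [[0, -8, 0], [0, 0, 0]], [[0, -12, 0], [0, 0, 0]], [[0, -15.7, 0], [0, 0, 0]], [[0, -15.7, 0], [0, 0, 0]]]'

```text
time: 25.1
position: [0.426, -0.2731, 0.1647]
ee_rot: [-1.569, -0.002, -1.747]
force: [0.8, -0.4, -1.3]
width: 0.0313
```

Run:
```python
from h import *
chain(((.55,-.17,.165),-1.6),((.6716,-.078,.165),-1.475),((.6716,-.078,.03),-1.475))
```

```text
t 25.1 [ 0.426  -0.2731  0.1647] [-1.5687 -0.002  -1.7465] w 0.03133160373745709
[-12.32  -0.03  10.41] [-0.002 -0.146  0.002]
[-9.55  0.   11.89] [ 0.    -0.125  0.   ]
[-0.  13.5 -0. ] [0. 0. 0.]
```

Request:
step_arm --targets '[[[-3, 0, 2.5], [0, -0.05, 0]], [[-6, 0, 5], [0, -0.1, 0]], [[-9, 0, 7.6], [0, -0.15, 0]], [[-12.3, 0, 10.4], [0, -0.15, 0]], [[-12.3, 0, 10.4], [0, -0.15, 0]]]'

```text
time: 25.6
position: [0.552, -0.1666, 0.1632]
ee_rot: [-1.57, -0.001, -1.591]
force: [0.4, -0.3, -1.2]
width: 0.0314
```

Request:
step_arm --targets '[[[-2.5, 0, 3.1], [0, -0.12, 0]], [[-5, 0, 6.2], [0, -0.12, 0]], [[-7.5, 0, 9.3], [0, -0.12, 0]], [[-9.5, 0, 11.9], [0, -0.12, 0]], [[-9.5, 0, 11.9], [0, -0.12, 0]]]'

```text
time: 26.1
position: [0.6742, -0.0714, 0.1607]
ee_rot: [-1.572, 0.001, -1.468]
force: [-1.2, -0.7, -1.0]
width: 0.031
```

Run:
```python
from h import *
chain(((.6716,-.078,.165),-1.475),((.6716,-.078,.028),-1.475))
```

```text
t 26.1 [ 0.6742 -0.0714  0.1607] [-1.5723  0.0007 -1.468 ] w 0.030989810686975337
[ 0.63 -0.43 -0.33] [ 0.002  0.007 -0.001]
[-0.  13.7 -0. ] [0. 0. 0.]
```

Request:
step_arm --targets '[[[0.6, 0, -0.3], [0, 0, 0]], [[0.6, 4, -0.4], [0, 0, 0]], [[0.6, 8, -0.4], [0, 0, 0]], [[0.6, 11.5, -0.4], [0, 0, 0]], [[0.6, 13.3, -0.4], [0, 0, 0]]]'

```text
time: 26.6
position: [0.6674, -0.0791, 0.0232]
ee_rot: [-1.579, 0.002, -1.47]
force: [-0.0, 0.1, -1.3]
width: 0.0315
```

Request:
step_arm --targets '[[[0, 0, 0], [0, 0, 0]], [[0, 0, 0], [0, 0, 0]], [[0, 0, 0], [0, 0, 0]], [[0, 0, 0], [0, 0, 0]]]' --hand 5.5

```text
time: 27.0
position: [0.6684, -0.0796, 0.0255]
ee_rot: [-1.575, 0.001, -1.47]
force: [0.6, 0.0, 0.6]
width: 0.0545
```

Request:
step_arm --targets '[[[0, -4, 0], [0, 0, 0]], [[0, -8, 0], [0, 0, 0]], [[0, -12, 0], [0, 0, 0]], [[0, -13.5, 0], [0, 0, 0]], [[0, -13.5, 0], [0, 0, 0]]]'

```text
time: 27.5
position: [0.6704, -0.0799, 0.1648]
ee_rot: [-1.568, -0.001, -1.47]
force: [0.6, 0.3, 0.8]
width: 0.055
```

Run:
```python
from h import *
chain(((.55,-.23,.15),-1.65),((.444,-.390,.10),-1.825),((.444,-.390,.002),-1.825))
T=r.grab_frame("top")
for c in blobs(cork(T),40,200):
    if max(cv2.minAreaRect(c)[1])<20: print(cen(c),onz("top",cen(c),.012))
```

```text
t 27.5 [ 0.6704 -0.0799  0.1648] [-1.5682 -0.0008 -1.4697] w 0.054952187785508845
[ 13.71   1.46 -13.5 ] [-0.003  0.18   0.001]
[16.79  5.   -9.3 ] [-0.     0.175  0.   ]
[ 0.   9.8 -0. ] [0. 0. 0.]
[405.9367 236.5508] [ 0.4435 -0.3913  0.012 ]
[303.5279 165.3858] [ 0.6693 -0.0824  0.012 ]
[399.9342 130.6304] [ 0.7746 -0.3859  0.012 ]
```

Request:
step_arm --targets '[[[4, 0, -4], [0, 0.05, 0]], [[8, 0, -7.5], [0, 0.1, 0]], [[11, 0, -10.5], [0, 0.18, 0]], [[13.7, 0, -13.5], [0, 0.18, 0]], [[13.7, 0, -13.5], [0, 0.18, 0]]]'

```text
time: 28.05
position: [0.545, -0.233, 0.1588]
ee_rot: [-1.578, 0.001, -1.655]
force: [0.1, 1.4, 0.1]
width: 0.0548
```

Request:
step_arm --targets '[[[4, 0, -2.3], [0, 0.05, 0]], [[8, 1, -4.6], [0, 0.1, 0]], [[12, 3, -6.8], [0, 0.15, 0]], [[16.8, 5, -9.3], [0, 0.17, 0]], [[16.8, 5, -9.3], [0, 0.17, 0]]]'

```text
time: 28.55
position: [0.4337, -0.3941, 0.104]
ee_rot: [-1.586, 0.003, -1.83]
force: [1.2, 0.8, -1.2]
width: 0.0549
```

Run:
```python
from h import *
chain(((.444,-.390,.002),-1.825))
S=r.grab_frame("scene")
for c in blobs(cork(S),40,200):
    if max(cv2.minAreaRect(c)[1])<20: print(cen(c),onz("scene",cen(c),.012))
```

```text
t 28.55 [ 0.4337 -0.3941  0.104 ] [-1.5856  0.0026 -1.8301] w 0.05485909373780688
[-0.63 10.19  1.04] [ 0.015 -0.005 -0.003]
[227.4857 236.8988] [ 0.6482 -0.0902  0.012 ]
[142.1784 184.9035] [ 0.6731 -0.4846  0.012 ]
[209.8738 163.301 ] [ 0.4432 -0.3856  0.012 ]
```

Request:
step_arm --targets '[[[-0.6, 0, 1], [0.015, 0, 0]], [[-0.6, 3, 1], [0.015, 0, 0]], [[-0.6, 6, 1], [0.015, 0, 0]], [[-0.6, 9.9, 1], [0.015, 0, 0]], [[-0.6, 9.9, 1], [0.015, 0, 0]]]'

```text
time: 29.1
position: [0.4436, -0.3849, -0.0002]
ee_rot: [-1.578, 0.009, -1.826]
force: [-1.0, 0.2, -1.2]
width: 0.0553
```

Request:
step_arm --targets '[[[0, 0, 0], [0, 0, 0]], [[0, 0, 0], [0, 0, 0]], [[0, 0, 0], [0, 0, 0]], [[0, 0, 0], [0, 0, 0]], [[0, 0, 0], [0, 0, 0]]]' --hand 2

```text
time: 29.6
position: [0.4441, -0.3853, 0.001]
ee_rot: [-1.577, 0.008, -1.826]
force: [-0.1, 0.2, 3.0]
width: 0.031
```

Request:
step_arm --targets '[[[0, -4, 0], [0, 0, 0]], [[0, -8, 0], [0, 0, 0]], [[0, -12, 0], [0, 0, 0]], [[0, -15.7, 0], [0, 0, 0]], [[0, -15.7, 0], [0, 0, 0]]]'

```text
time: 30.1
position: [0.4466, -0.3888, 0.1655]
ee_rot: [-1.566, 0.002, -1.827]
force: [0.4, -0.8, -0.6]
width: 0.031
```

Run:
```python
from h import *
chain(((.53,-.24,.165),-1.65),((.609,-.084,.165),-1.475),((.609,-.084,.025),-1.475))
```

```text
t 30.1 [ 0.4466 -0.3888  0.1655] [-1.566   0.0018 -1.8266] w 0.03104981061570461
[-16.51   0.1    4.31] [-0.005 -0.177 -0.001]
[-16.18   0.     6.64] [ 0.    -0.175  0.   ]
[-0. 14. -0.] [0. 0. 0.]
```

Request:
step_arm --targets '[[[-4, 0, 1], [0, -0.05, 0]], [[-8, 0, 2], [0, -0.1, 0]], [[-12, 0, 3.2], [0, -0.15, 0]], [[-16.5, 0, 4.3], [0, -0.18, 0]], [[-16.5, 0, 4.3], [0, -0.18, 0]]]'

```text
time: 30.6
position: [0.5317, -0.2355, 0.1653]
ee_rot: [-1.566, 0.003, -1.64]
force: [-0.6, -0.3, 0.1]
width: 0.0313
```

Request:
step_arm --targets '[[[-4, 0, 1.7], [0, -0.05, 0]], [[-8, 0, 3.3], [0, -0.1, 0]], [[-12, 0, 5], [0, -0.15, 0]], [[-16.2, 0, 6.6], [0, -0.17, 0]], [[-16.2, 0, 6.6], [0, -0.17, 0]]]'

```text
time: 31.1
position: [0.6099, -0.0741, 0.1651]
ee_rot: [-1.566, 0.004, -1.465]
force: [-0.2, 0.3, -0.4]
width: 0.0314
```

Run:
```python
from h import *
chain(((.609,-.084,.165),-1.475),((.609,-.084,.026),-1.475))
```

```text
t 31.1 [ 0.6099 -0.0741  0.1651] [-1.566   0.0035 -1.4646] w 0.0314440535765961
[ 0.98  0.01 -0.19] [-0.005  0.01  -0.004]
[-0.  13.9 -0. ] [0. 0. 0.]
```

Request:
step_arm --targets '[[[1, 0, 0], [0, 0.01, 0]], [[1, 3, 0.1], [0, 0.01, 0]], [[1, 7, 0.2], [0, 0.01, 0]], [[1, 11, 0.2], [0, 0.01, 0]], [[1, 13.5, 0.2], [0, 0.01, 0]]]'

```text
time: 31.6
position: [0.6113, -0.0852, 0.0261]
ee_rot: [-1.571, 0.005, -1.478]
force: [-0.5, 0.2, -0.9]
width: 0.0317
```

Request:
step_arm --targets '[[[0, 0, 0], [0, 0, 0]], [[0, 0, 0], [0, 0, 0]], [[0, 0, 0], [0, 0, 0]], [[0, 0, 0], [0, 0, 0]]]' --hand 5.5

```text
time: 32.0
position: [0.6125, -0.0859, 0.0285]
ee_rot: [-1.567, 0.003, -1.478]
force: [0.5, -0.3, 0.1]
width: 0.0551
```

Request:
step_arm --targets '[[[0, -4, 0], [0, 0, 0]], [[0, -8, 0], [0, 0, 0]], [[0, -12, 0], [0, 0, 0]], [[0, -13.5, 0], [0, 0, 0]], [[0, -13.5, 0], [0, 0, 0]]]'

```text
time: 32.5
position: [0.6135, -0.0867, 0.1677]
ee_rot: [-1.56, 0.001, -1.478]
force: [-0.5, 0.5, -0.6]
width: 0.0555
```

Run:
```python
from h import *
chain(((.51,-.095,.165),-.75),((.455,-.098,.13),0),((.455,-.098,.055),.094))
```

```text
t 32.5 [ 0.6135 -0.0867  0.1677] [-1.5598  0.0012 -1.4781] w 0.05549694218100682
[ -0.14   0.16 -10.39] [-0.011 -0.728  0.003]
[-3.82  3.5  -3.97] [ 0.   -0.75  0.  ]
[ 0.   7.5 -0. ] [ 0.    -0.094  0.   ]
```

Request:
step_arm --targets '[[[-0.1, 0, -10.4], [-0.011, -0.73, 0]], [[-0.1, 0, -10.4], [-0.011, -0.73, 0]], [[-0.1, 0, -10.4], [-0.011, -0.73, 0]], [[-0.1, 0, -10.4], [-0.011, -0.73, 0]], [[-0.1, 0, -10.4], [-0.011, -0.73, 0]]]' --hand 0

```text
time: 33.0
position: [0.5087, -0.0952, 0.1646]
ee_rot: [-1.573, -0.0, -0.742]
force: [-0.3, -0.3, -0.3]
width: -0.0003
```

Request:
step_arm --targets '[[[-3.8, 0, -4], [0, -0.75, 0]], [[-3.8, 0, -4], [0, -0.75, 0]], [[-3.8, 3, -4], [0, -0.75, 0]], [[-3.8, 3, -4], [0, -0.75, 0]], [[-3.8, 3, -4], [0, -0.75, 0]]]'

```text
time: 33.5
position: [0.4521, -0.0987, 0.1316]
ee_rot: [-1.571, 0.006, 0.008]
force: [0.4, -0.2, 0.3]
width: -0.0001
```

Run:
```python
from h import *
chain(((.452,-.098,.12),.094),((.452,-.098,.055),.094))
S=r.grab_frame("scene");T=r.grab_frame("top")
a=cv2.resize(T[120:250,230:430,::-1],(600,390));b=cv2.resize(S[160:290,150:350,::-1],(600,390))
cv2.imwrite("pics/c9.png",cv2.resize(np.vstack([a,b]),(461,600)))
```

```text
t 33.5 [ 0.4521 -0.0987  0.1316] [-1.5711  0.0065  0.008 ] w -5.942954870555535e-05
[0.   1.16 0.07] [ 0.    -0.086 -0.006]
[ 0.   6.5 -0. ] [0. 0. 0.]
```

View pics/c9.png

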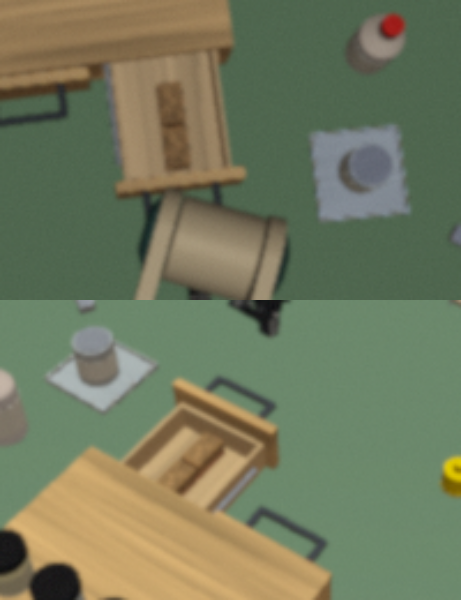

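Both blocks lie flat in the drawer at (170,97) and (176,147). Next I shut it.

Request:
step_arm --targets '[[[0, 2, 0], [0, -0.086, 0]], [[0, 5, 0], [0, -0.086, 0]], [[0, 7.7, 0], [0, -0.086, 0]], [[0, 7.7, 0], [0, -0.086, 0]]]'

```text
time: 34.0
position: [0.4492, -0.0979, 0.0511]
ee_rot: [-1.568, 0.013, 0.086]
force: [-0.5, -0.6, 0.3]
width: 0.0
```

Request:
step_arm --targets '[[[1.5, 0, 0], [0, 0, 0]], [[3, 0, 0], [0, 0, 0]], [[5, 0, 0], [0, 0, 0]], [[7, 0, 0], [0, 0, 0]], [[9, 0, 0], [0, 0, 0]]]'

```text
time: 34.5
position: [0.5396, -0.09, 0.0508]
ee_rot: [-1.568, 0.013, 0.083]
force: [-1.5, 0.6, 0.6]
width: 0.0001
```

Request:
step_arm --targets '[[[2, 0, 0], [0, 0, 0]], [[4, 0, 0], [0, 0, 0]], [[6, 0, 0], [0, 0, 0]], [[7.5, 0, 0], [0, 0, 0]], [[8.8, 0, 0], [0, 0, 0]]]'

```text
time: 35.0
position: [0.6282, -0.0825, 0.0506]
ee_rot: [-1.568, 0.013, 0.08]
force: [-1.8, 0.5, 0.6]
width: 0.0002
```

Request:
step_arm --targets '[[[0.5, 0, 0], [0, 0, 0]], [[0.9, 0, 0], [0, 0, 0]], [[1.2, 0, 0], [0, 0, 0]]]'

```text
time: 35.3
position: [0.6402, -0.0815, 0.0509]
ee_rot: [-1.568, 0.013, 0.079]
force: [-1.7, 0.3, -0.2]
width: -0.0
```

Request:
step_arm --targets '[[[0.4, 0, 0], [0, 0, 0]], [[0.7, 0, 0], [0, 0, 0]], [[1, 0, 0], [0, 0, 0]]]'

```text
time: 35.6
position: [0.6473, -0.0809, 0.0508]
ee_rot: [-1.567, 0.022, 0.079]
force: [-30.7, -0.1, 14.5]
width: 0.0002
```

Firm stop reached. I back off and check both drawers.

Request:
step_arm --targets '[[[0.2, 0, 0], [0, 0, 0]], [[0.2, 0, 0], [0, 0, 0]], [[-3, 0, 0], [0, 0, 0]], [[-6, 0, 0], [0, 0, 0]], [[-9, -2, 0], [0, 0, 0]]]'

```text
time: 36.1
position: [0.5553, -0.0878, 0.0701]
ee_rot: [-1.565, 0.027, 0.079]
force: [-0.3, -1.5, 0.5]
width: -0.0002
```

Request:
step_arm --targets '[[[-4, -4, 0], [0, 0, 0]], [[-8, -8, 0], [0, 0, 0]], [[-12, -12, 0], [0, 0, 0]], [[-12, -15, 0], [0, 0, 0]], [[-12, -15, 0], [0, 0, 0]]]'

```text
time: 36.6
position: [0.441, -0.0986, 0.2306]
ee_rot: [-1.57, 0.015, 0.077]
force: [0.7, 0.2, 0.0]
width: -0.0002
```

Run:
```python
from h import *
o=r.get_obs();print(o["position"],o["force"])
T=r.grab_frame("top");S=r.grab_frame("scene")
a=cv2.resize(T[100:250,200:450,::-1],(500,300));b=cv2.resize(S[130:280,130:380,::-1],(500,300))
cv2.imwrite("pics/c10.png",np.vstack([a,b]))
T0=np.load("f0.npz")["T"]
# dark handle bar rows, right handle, before/after
for nm,im in(("start",T0),("now",T)):
    for nn,x0,x1 in(("R",290,318),("L",226,255)):
        m=dark(im)[154:180,x0:x1];ys,xs=np.nonzero(m);rows=m.sum(1);print(nm,nn,[(i+154,int(v)) for i,v in enumerate(rows) if v>3])
```

```text
[ 0.441  -0.0986  0.2306] [0.6763 0.1917 0.0285]
start R [(154, 23), (155, 16), (156, 7), (160, 9), (161, 17), (162, 25), (163, 28), (164, 28), (165, 21), (166, 13), (167, 5)]
start L []
now R [(154, 24), (155, 15), (156, 7), (160, 10), (161, 16), (162, 24), (163, 28), (164, 28), (165, 22), (166, 14), (167, 6)]
now L [(157, 11), (158, 20), (159, 28), (160, 29), (161, 29), (162, 22), (163, 14), (164, 6), (165, 4), (166, 4), (167, 5), (168, 13), (169, 19), (170, 29), (171, 29), (172, 29), (173, 23), (174, 16), (175, 6)]
```

View pics/c10.png

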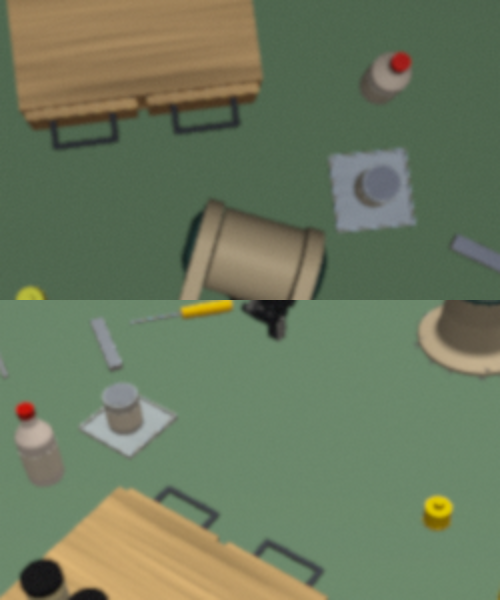

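Run:
```python
from h import *
for n in("top","scene"):
    im=r.grab_frame(n)
    for nm,m in(("cork",cork(im)),("dark",dark(im))):
        print(n,nm,[(cen(c).round().tolist(),cv2.contourArea(c)) for c in blobs(m,70,260) if max(cv2.minAreaRect(c)[1])<25])
r.sign_off()
```

```text
top cork [([400.0, 131.0], 73.5)]
top dark [([114.0, 171.0], 174.5), ([386.0, 145.0], 127.0)]
scene cork []
scene dark []
the job is handed in; nothing more can be done
```

I tidied the bench in about 37 s of the 210 s allowed and handed the job in. No verdict came back.

- **Saws:** both hole saws went into the left drawer, and I pushed it shut until it stopped firmly. I left the yellow look-alikes alone.
- **Tin:** it stands upright on the tray. I placed it there before opening the right drawer.
- **Blocks:** there were only two sanding blocks today. One was knocked about 4 cm aside during the run, so I measured it again before picking it up. Both went into the right drawer, which I pushed shut until it stopped.

**Last checks:**
- The right handle matches its starting (shut) picture to within a fraction of a pixel.
- The left handle lines up with the right one to about 1 mm.
- The glue, mug, tape and other bystanders I could see looked unmoved, and I felt no contact with any.
- A final colour search found no saw or block left on the bench.
- The arm was clear of everything at sign-off.

No check failed. The one disagreement was that heights worked out from the two cameras came out about 7 mm low. I used the known object heights instead, and every grasp held.

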